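# Find the full slide magazine by weight and load it into the scanner

## Robot

A 7-joint arm with a two-finger parallel gripper is mounted at the origin on the work surface. World frame = base frame: x ahead of the robot, y to its left, z up, the work surface at z = 0. Lengths are in m, angles in rad, forces in N, time in s.
With the tool pointing down it reaches from about 0.4 to 0.85 m from the base axis. Payload 4.4 kg.
Tool frame: the origin (TCP) lies on the centre line of the jaws, within the pads' length; the fingertips stand 19 mm ahead of it and the grasp point (between the pads) is the TCP (bot.nose_length is the z of the fingertips in the tool frame, in m); z points along the fingers, y is the line along which they close (so a half turn about z gives the same grasp; the last joint's range is limited). The gripper opens to 94 mm and grips with 3 to 60 N. Pads are 16 mm wide; open, the fingers measure 119 mm over their backs; the gripper's body (75 mm by 177 mm) begins 78 mm behind the grasp point.
Start: joints at [-1.255, 0.628, 0.038, 1.517, -0.027, 0.996, -0.02], TCP at [0.242, 0.603, 0.224] pointing down, gripper open.
Joint ranges: [-3.06, 3.06], [-0.37, 2.12], [-1.25, 1.32], [0.18, 2.47], [-1.1, 4.24], [0.23, 1.98], [-2.94, 2.94]. Speed limits (rad/s): [2.57, 2.57, 3.14, 3.14, 3.14, 3.14, 3.14].

## Interface

Orientations are given as a unit quaternion [x, y, z, w].
In Python, from workcell import bot, set_gripper, kinematics, sensors, imaging, models gives the robot as it stands. Calls block until the motion is done:
- bot.move_ptp(position, orientation): joint-space move of the TCP to a pose.
- bot.line_to(position, orientation=None, v=0.15): straight line of the TCP; orientation=None keeps the orientation; v is the mean speed in m/s.
- bot.movej(angles): joint-space move.
- set_gripper(opening, grip_force=None): opening from 0.0 (shut) to 1.0 (fully open); grip_force is the grip in N (None keeps the last); returns when the fingers have stopped.
- bot.wait(seconds).
- kinematics.inverse_kinematics(position, orientation): joint angles nearest the present ones, or None.
- sensors.get_obs(): the state.
- imaging.camera(name): name is "side" or "top"; returns a dict with "img" (420x560x3 uint8, red, green, blue), "vertical_fov" (degrees; the focal length in pixels is half the picture's height over the tangent of half this angle, whatever the lens; pixels are square), "cx", "cy" (the principal point, pixels), "dist_coeffs" ([k1, k2, p1, p2, k3] as OpenCV has them; the pictures are not rectified), "R" (3x3) and "t" (3): a world point X has camera coordinates R X + t. Camera axes: x right, y down, z forward; pixel columns grow to the right and rows downward; lengths in m; the calibration is good to about 2 mm. A picture is of the moment at which its call begins. There is no depth.
A pose or a line that the arm cannot do raises bot.Unreachable and nothing moves.
- bot.hand_in(): hands the job in; it is judged then, once.
Trained networks look in a picture, given as the dict that the camera call returned (one of the last four; its "shot" number tells which), for a name from the list of things; names that differ only in an ending like _2 or _b are one class to them, and where a whole thing is asked for, a point or a joint stands for the part that bears it (a point fixed in the world has none). Each returns a list of dicts, best first, with "conf" (0 to 1); they miss things now and then, are a little off and sometimes report something else, mostly with a low value. They report only what shows in the picture. A call takes as long as a camera call. They do not tell look-alikes from the thing itself.
- models.regions_of(query, picture): "pixels" (420x560 bool, what is visible of it) and "box" ([left, top, width, height] in pixels, round what is visible of it).
- models.place_of(query, picture): "point" ([column, row] in pixels: a listed point, or the origin of a listed thing).
The state is a dict: "time": time; "q": joint angles; "qd": joint speeds; "joint_torque": joint torques, N m; "tcp_pos": TCP position; "eef_rot": TCP orientation; "ft_force": force on the tool from outside, world axes, zero at the start; "moment": the same for the moment, N m; "gripper_width": opening from 0.0 (shut) to 1.0 (fully open); "grip_force": force on a finger pad.
Only numpy, scipy, OpenCV 4.12 (cv2) and the standard library are available. Lean on these libraries where they do the work, as an engineer would, in place of code of your own. Each camera call takes 0.05 s, during which the arm holds its last target. There are 200 camera calls.

## Task

Only one of the two closed slide magazines is full: lift the blue one well clear of the bench and hold it still a moment to feel its weight, set it gently back down on the bench, then lift the yellow one and hold it in the same way. Load the heavier one into the slide scanner's bay and press it gently fully home, so that the sprung floor plate stays down at its stop once you let go. Leave the lighter one standing upright on the bench beside the scanner, and leave the other things around where they are.

Things in the scene. Friction and masses are not known exactly. Their poses are not given: they have to be found in the camera images.
- mag_blue_center (a point): centre, half-way up, of the closed magazine with blue band and blue lid top: a cream box 104 (x) x 76 (y) x 46 (z) mm with a black upright grip fin amid the lid, 64 (x) x 14 (y) x 30 (z) mm; 76 mm high overall, so this point lies 38 mm above the underside and the fin spans 8 to 38 mm above it. x along its length, z up
- mag_yellow_center (a point): centre, half-way up, of the closed magazine with yellow band and yellow lid top: a cream box 104 (x) x 76 (y) x 46 (z) mm with a black upright grip fin amid the lid, 64 (x) x 14 (y) x 30 (z) mm; 76 mm high overall, so this point lies 38 mm above the underside and the fin spans 8 to 38 mm above it. x along its length, z up
- mag_blue: the blue magazine; origin at the centre of its underside. The lid does not open; unseen contents may shift 1 or 2 mm. It weighs about 0.6 kg if full, about 0.2 kg if not; either of the two may be the full one. Over 40 N against the bench or the bay damages it
- mag_yellow: the yellow magazine; origin at the centre of its underside. The lid does not open; unseen contents may shift 1 or 2 mm. It weighs about 0.6 kg if full, about 0.2 kg if not; either of the two may be the full one. Over 40 N against the bench or the bay damages it
- bay_mouth (a point): centre of the mouth of the scanner's loading bay, 40 mm above the bench, level with its wall tops; x along the bay, away from the robot, z up. The pocket is 107 (x) x 79 (y) mm with a 3 mm lead-in bevel: a magazine fits with its length along x, either way round, with 1.5 mm of play each side
- bay: the fixed slide scanner; origin on the bench under the pocket's centre. The cream block around the pocket is 150 x 118 x 40 mm; from 77 to 177 mm beyond the centre (+x) stands its low body, 170 mm wide, 70 mm high
- bay_plate (a joint): sinking of the bay's steel floor plate, m: 0 up (10 mm below the mouth), 0.012 at its stop (22 mm below the mouth: a home magazine's underside is there). Spring 3.2 N at 0, 5.8 N at the stop, friction about 2 N. The full magazine sinks it part way, must be pressed on with a few newtons and then stays; the other is lifted back up
- bench: the black bench top, at height 0; origin on it, 450 mm ahead of the robot
- oil_bottle: bystander: amber bottle, 32 mm across, 75 mm high; origin under its centre
- objective: bystander: steel microscope objective standing up, 34 mm across, 54 mm high; origin under its centre
- coverslip_box: bystander: clear box 60 x 45 x 28 mm; origin under its centre
- eyepiece: bystander: black eyepiece standing up, 38 mm across, 48 mm high; origin under its centre
There are look-alikes about, which are no part of the job. Leave any pink or purple look-alike of the mag_yellow alone.

How it is judged:
On the way, in this order (a step that is already met when the one before it is completed fails the run):
1. the blue magazine is held lifted at least 20 mm off the bench, the yellow one standing on the bench (height (world z) of mag_blue_center above 0.058 m and height (world z) of mag_yellow_center below 0.043 m and angle between mag_yellow_center's own z axis and vertical below 0.1 rad and horizontal distance between mag_yellow_center and bay_mouth above 0.06 m and contact force between mag_blue and the fingers above 1 N), for 0.3 s.
2. the yellow magazine is held lifted at least 20 mm off the bench, the blue one standing back on the bench (height (world z) of mag_yellow_center above 0.058 m and height (world z) of mag_blue_center below 0.043 m and angle between mag_blue_center's own z axis and vertical below 0.1 rad and horizontal distance between mag_blue_center and bay_mouth above 0.06 m and contact force between mag_yellow and the fingers above 1 N), for 0.3 s.
At the end, for the whole second after the job is handed in: One magazine sits upright in the bay, within 6 mm of its centre line, released and at rest, with the floor plate held down more than 10.5 of its 12 mm by its weight alone (only the full one does this); the other stands upright and at rest on the bench, clear of the bay (value of joint bay_plate above 0.0105 m and (((horizontal distance between mag_blue_center and bay_mouth below 0.006 m and z of mag_blue_center in the frame of bay_mouth between 0.008 and 0.019 m and angle between mag_blue_center's own z axis and vertical below 0.06 rad) and ((height (world z) of mag_yellow_center below 0.043 m and angle between mag_yellow_center's own z axis and vertical below 0.1 rad) and horizontal distance between mag_yellow_center and bay_mouth above 0.06 m)) or ((horizontal distance between mag_yellow_center and bay_mouth below 0.006 m and z of mag_yellow_center in the frame of bay_mouth between 0.008 and 0.019 m and angle between mag_yellow_center's own z axis and vertical below 0.06 rad) and ((height (world z) of mag_blue_center below 0.043 m and angle between mag_blue_center's own z axis and vertical below 0.1 rad) and horizontal distance between mag_blue_center and bay_mouth above 0.06 m))) and linear speed of each of mag_blue, mag_yellow below 0.02 m/s and contact force between each of mag_blue, mag_yellow and the fingers below 0.2 N); the robot touches nothing.
It fails at once if a magazine is forced against the bay with more than 40 N (contact force between any of mag_blue, mag_yellow and bay above 40 N).
It fails at once if a magazine is banged or pressed on the bench with more than 40 N (contact force between any of mag_blue, mag_yellow and bench above 40 N).
It fails at once if a bystander is moved by more than 20 mm (distance of any of oil_bottle, objective, coverslip_box, eyepiece from where it was at the start of the episode above 0.02 m).
It also fails if it takes over 72 s, if anything falls off the work surface, if the arm or the gripper's body presses on something with over 40 N, if the wrist force passes 120 N, or if a joint passes its speed limit or range.

## Working session

There is one attempt and no reset: what is moved stays moved. The work goes in short steps, each a Python script; the robot and the scene stay as the last script left them, time stands still between calls to the robot, and variables do not carry over. Pictures are saved under pics/ and viewed, at most 10 in all, crops included, and the job is handed in when it is done.

```bash
mkdir -p pics; ls; cat > h.py <<'E'
import numpy as np, cv2
from workcell import bot,set_gripper,kinematics,sensors,imaging,models
def K(p):
    f=210/np.tan(np.radians(p["vertical_fov"])/2)
    return np.array([[f,0,p["cx"]],[0,f,p["cy"]],[0,0,1]])
def ray(p,uv):
    n=cv2.undistortPoints(np.array([[uv]],float),K(p),np.array(p["dist_coeffs"],float))[0,0]
    R=np.array(p["R"]);t=np.array(p["t"])
    return -R.T@t, R.T@np.array([n[0],n[1],1])
def atz(p,uv,z):
    o,d=ray(p,uv); return o+d*(z-o[2])/d[2]
def proj(p,X):
    return cv2.projectPoints(np.array(X,float).reshape(-1,1,3),cv2.Rodrigues(np.array(p["R"]))[0],np.array(p["t"],float),K(p),np.array(p["dist_coeffs"],float))[0][:,0]
def tri(a,b):
    A=np.zeros((3,3));c=np.zeros(3)
    for p,uv in (a,b):
        o,d=ray(p,uv);d/=np.linalg.norm(d);P=np.eye(3)-np.outer(d,d);A+=P;c+=P@o
    return np.linalg.solve(A,c)
def save(p,n): cv2.imwrite(f"pics/{n}.png",cv2.cvtColor(p["img"],cv2.COLOR_RGB2BGR))
E
python3 - <<'E'
from h import *
np.set_printoptions(precision=4,suppress=True)
T=imaging.camera("top");S=imaging.camera("side");save(T,"t0");save(S,"s0")
for n,z in dict(mag_blue_center=.038,mag_yellow_center=.038,bay_mouth=.04,oil_bottle=0,objective=0,coverslip_box=0,eyepiece=0).items():
    for p,c in((T,'T'),(S,'S')):
        for r in models.place_of(n,p)[:4]: print(n,c,round(r["conf"],2),np.round(r["point"],1),atz(p,r["point"],z))
for p in(T,S): print(-np.array(p["R"]).T@np.array(p["t"]))
print(sensors.get_obs())
E
```

```text
pics
mag_blue_center T 0.56 [157.3 209.2] [0.5095 0.2894 0.038 ]
mag_blue_center S 0.77 [204.1 167.7] [0.5136 0.2903 0.038 ]
mag_yellow_center T 0.94 [308.2 211.9] [ 0.5109 -0.1186  0.038 ]
mag_yellow_center T 0.9 [323.1 158. ] [ 0.6642 -0.1589  0.038 ]
mag_yellow_center T 0.78 [356. 285.] [ 0.3192 -0.2448  0.038 ]
mag_yellow_center T 0.7 [424.6 212.2] [ 0.5171 -0.4359  0.038 ]
mag_yellow_center S 0.92 [424.9 288. ] [ 0.524  -0.4368  0.038 ]
mag_yellow_center S 0.89 [349.  260.5] [ 0.484  -0.2794  0.038 ]
mag_yellow_center S 0.84 [282.2 289.6] [ 0.3211 -0.25    0.038 ]
mag_yellow_center S 0.81 [357.7 204. ] [ 0.6743 -0.1455  0.038 ]
bay_mouth T 0.9 [250.1 194.5] [0.5551 0.0387 0.04  ]
bay_mouth S 0.73 [273.9 193.9] [0.5551 0.0347 0.04  ]
oil_bottle T 0.51 [164.  148.3] [0.6987 0.2974 0.    ]
oil_bottle S 0.67 [250.1 160.1] [0.6896 0.2981 0.    ]
oil_bottle S 0.17 [414.1 242.1] [ 0.6863 -0.3088  0.    ]
objective T 0.65 [220.7 263. ] [0.3721 0.1149 0.    ]
objective S 0.61 [194.3 222.1] [0.3614 0.1203 0.    ]
objective S 0.36 [416.1 244.6] [ 0.6812 -0.3176  0.    ]
coverslip_box T 0.7 [376.5 158.3] [ 0.6811 -0.3172  0.    ]
coverslip_box T 0.59 [158.8 213.6] [0.5051 0.2959 0.    ]
coverslip_box S 0.81 [416.5 240.2] [ 0.6968 -0.3083  0.    ]
eyepiece T 0.69 [305.4 270.7] [ 0.3565 -0.115   0.    ]
eyepiece S 0.93 [253.7 263.2] [ 0.3635 -0.1107  0.    ]
[ 0.2811 -0.0439  1.1086]
[-0.1467 -0.7668  0.6515]
{'time': 0.8, 'q': array([-1.2548,  0.6284,  0.0385,  1.5174, -0.027 ,  0.9963, -0.02  ]), 'qd': array([-0.0002,  0.    , -0.0014, -0.001 ,  0.0012,  0.0008,  0.0016]), 'joint_torque': array([  0.0017, -54.9536,   1.1431, -18.6939,  -0.0524,   0.0157,
         0.    ]), 'tcp_pos': array([0.2422, 0.6032, 0.2245]), 'eef_rot': array([ 0.1898,  0.9818, -0.    , -0.    ]), 'ft_force': array([-0.3271, -0.0024,  0.3688]), 'moment': array([-0.0332,  0.0243,  0.0502]), 'grip_force': 0.0, 'gripper_width': 1.0002909262134745}
```

View pics/t0.png

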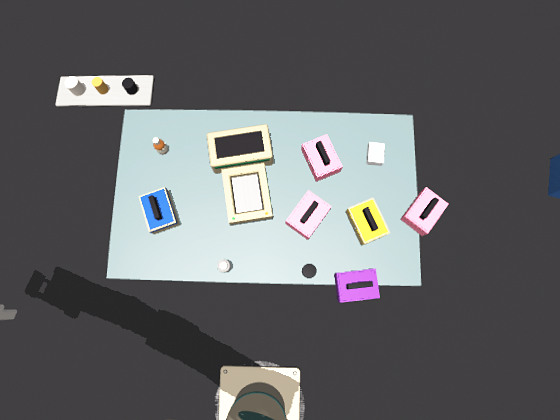

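View pics/s0.png

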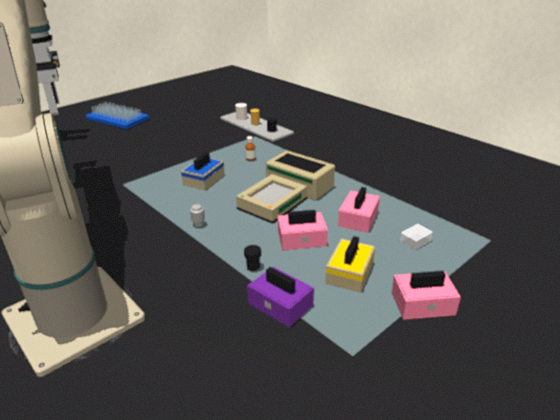

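The top picture shows blue at about (157,209), yellow at (368,221) and the bay pocket at (248,194). The network missed yellow in the top view and reported the pink and purple look-alikes instead. In the side picture yellow is at (349,260), blue at (204,170) and the bay at (272,195). Next I'll fit silhouettes with the known sizes.

```bash
cat > fit.py <<'E'
from h import *
from scipy.optimize import minimize
def box(x0,x1,y0,y1,z0,z1): return np.array([[x,y,z] for x in(x0,x1) for y in(y0,y1) for z in(z0,z1)])
MAG=[box(-.052,.052,-.038,.038,0,.046),box(-.032,.032,-.007,.007,.046,.076)]
BAY=[box(-.075,.075,-.059,.059,0,.04),box(.077,.177,-.085,.085,0,.07)]
def place(B,q,z=0):
    c,s=np.cos(q[2]),np.sin(q[2]); return B@np.array([[c,-s,0],[s,c,0],[0,0,1]]).T+[q[0],q[1],z]
def sil(p,boxes,q,z=0):
    m=np.zeros((1680,2240),np.uint8)
    for B in boxes:
        h=cv2.convexHull((proj(p,place(B,q,z)).astype(np.float32)+.5)*4-.5)
        cv2.fillConvexPoly(m,np.round(h*16).astype(np.int32),255,shift=4)
    return cv2.resize(m,(560,420),interpolation=cv2.INTER_AREA)/255.
def fit(pm,boxes,q0,z=0):
    def cost(v):
        q=np.array(v)*[.01,.01,.1]+q0; c=0
        for p,m in pm:
            s=sil(p,boxes,q,z); c+=1-np.minimum(s,m).sum()/np.maximum(s,m).sum()
        return c/len(pm)
    best=min((minimize(cost,[0,0,a],method="Nelder-Mead",options=dict(initial_simplex=[[0,0,a],[1,0,a],[0,1,a],[0,0,a+1.5]],xatol=.02,fatol=1e-4)) for a in(-2,2)),key=lambda r:r.fun)
    return best.x*[.01,.01,.1]+q0,best.fun
def mask(p,name,X):
    u=proj(p,X)[0]; 
    c=[(np.hypot(*(np.array([r["box"][0]+r["box"][2]/2,r["box"][1]+r["box"][3]/2])-u)),r) for r in models.regions_of(name,p)]
    c=[k for k in c if k[0]<25]
    if not c: print("no",name); return None
    d,r=min(c,key=lambda k:k[0]-10*k[1]["conf"]); print(name,round(d,1),r["conf"],r["box"]); return r["pixels"].astype(float)
def draw(p,img,boxes,q,z=0,k=1):
    E=[(0,1),(0,2),(0,4),(1,3),(1,5),(2,3),(2,6),(3,7),(4,5),(4,6),(5,7),(6,7)]
    for B in boxes:
        u=proj(p,place(B,q,z))
        for a,b in E: cv2.line(img,tuple(np.int32((u[a]+.5)*k*16)),tuple(np.int32((u[b]+.5)*k*16)),(255,0,0),1,cv2.LINE_AA,4)
E
python3 - <<'E'
from fit import *
np.set_printoptions(precision=4,suppress=True)
T=imaging.camera("top");S=imaging.camera("side")
y0=tri((T,(368,221)),(S,(350,260)));print(y0)
tiles=[]
for n,b,q0 in (("mag_blue",MAG,[.511,.29,.2]),("mag_yellow",MAG,[y0[0],y0[1],.4]),("bay",BAY,[.555,.037,.05])):
    C=[q0[0],q0[1],.03] if n!="bay" else [.605,.04,.03]
    pm=[(p,mask(p,n,C)) for p in(T,S)]
    pm=[k for k in pm if k[1] is not None]
    q,f=fit(pm,b,q0);print(n,q,f,[fit([k],b,q)[0] for k in pm])
    col=[]
    for p in(T,S):
        im=cv2.resize(p["img"],None,fx=3,fy=3,interpolation=cv2.INTER_CUBIC);draw(p,im,b,q,0,3)
        u=np.int32(proj(p,C)[0]*3); im=cv2.copyMakeBorder(im,130,130,130,130,0)
        col.append(im[u[1]:u[1]+260,u[0]:u[0]+260])
    tiles.append(np.vstack(col))
save(dict(img=np.hstack(tiles)),"fit1")
E
```

```text
[ 0.489  -0.2791  0.0368]
mag_blue 1.8 0.86 [142.2, 187.1, 34.8, 45.9]
mag_blue 1.2 0.67 [181.9, 151.0, 42.8, 41.3]
mag_blue [0.5089 0.2895 0.3989] 0.0601984389199286 [array([0.5084, 0.2886, 0.3872]), array([0.5113, 0.2932, 0.4152])]
mag_yellow 2.0 0.78 [346.9, 198.3, 44.0, 44.7]
mag_yellow 2.5 0.8 [326.8, 237.2, 46.1, 55.4]
mag_yellow [ 0.4903 -0.2789  0.4274] 0.04414993988647864 [array([ 0.4896, -0.2789,  0.4282]), array([ 0.491 , -0.2787,  0.4218])]
bay 9.9 0.55 [209.0, 124.2, 64.4, 100.8]
bay 3.9 0.73 [236.1, 151.8, 99.7, 68.6]
bay [0.5608 0.0494 0.1827] 0.03783365841086289 [array([0.5607, 0.0495, 0.1808]), array([0.5617, 0.0498, 0.1964])]
```

View pics/fit1.png

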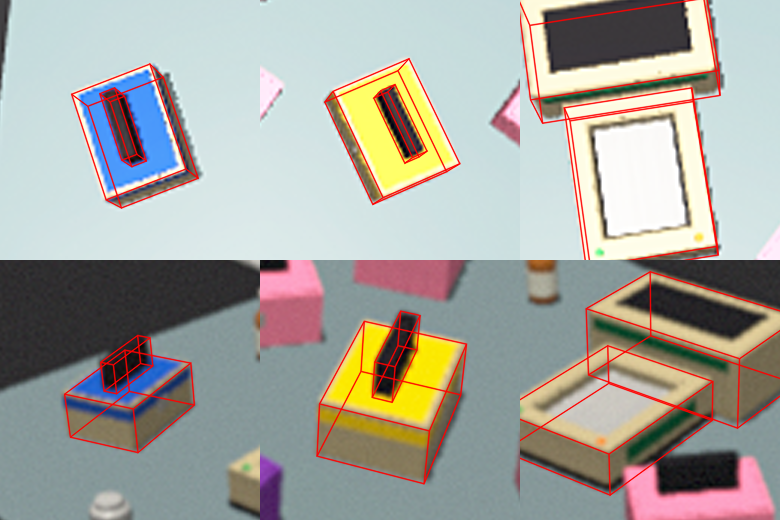

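Both magazine fits sit well on the images. The bay fit is about 12 mm off the network's bay_mouth point, so I'll check it against the plate and pocket directly.

```bash
python3 - <<'E'
from fit import *
np.set_printoptions(precision=4,suppress=True)
T=imaging.camera("top");S=imaging.camera("side")
q=[.5608,.0494,.1827]
pk=lambda z:[box(-.0535,.0535,-.0395,.0395,z,z+1e-4)]
tiles=[]
for p in(T,S):
    im=cv2.resize(p["img"],None,fx=5,fy=5,interpolation=cv2.INTER_CUBIC);u=np.int32(proj(p,[.57,.045,.04])[0]*5)
    g=im.astype(int)
    sub=np.zeros(im.shape[:2],np.uint8);sub[u[1]-130:u[1]+130,u[0]-130:u[0]+130]=1
    if p is T:
        m=((g.min(2)>200)&(g.max(2)-g.min(2)<14)&(sub>0)).astype(np.uint8)
        n,l,st,ce=cv2.connectedComponentsWithStats(m);i=1+st[1:,4].argmax()
        c=max(cv2.findContours((l==i).astype(np.uint8),0,2)[0],key=cv2.contourArea)[:,0]
        w=np.array([atz(p,(a+.5)/5-.5,.03)[:2] for a in c.astype(float)])
        print("plate",cv2.minAreaRect((w*1000).astype(np.float32)))
    draw(p,im,pk(.04),q,0,5)
    draw(p,im,BAY[:1],q,0,5)
    tiles.append(im[u[1]-250:u[1]+250,u[0]-195:u[0]+195])
save(dict(img=np.hstack(tiles)),"bay")
E
```

```text
plate ((561.7669677734375, 49.72554016113281), (100.3802719116211, 71.72712707519531), 10.279410362243652)
```

View pics/bay.png

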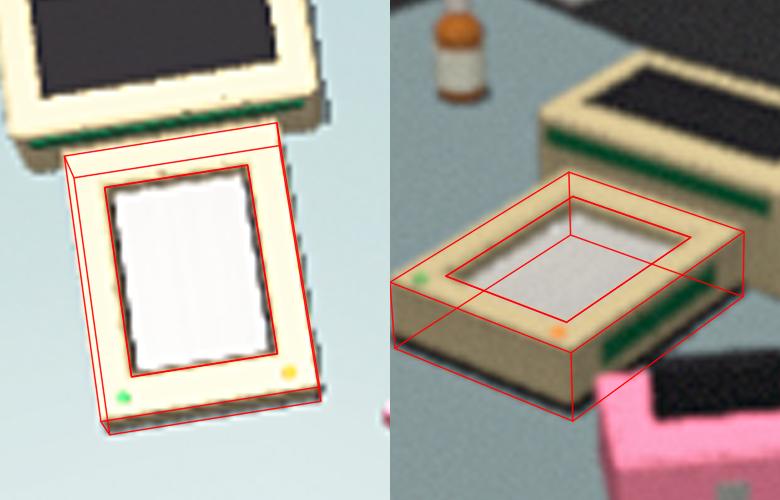

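The overlay matches the block and pocket edges in both views, and the plate rectangle gives the same pose: about (0.5615, 0.0496), yaw 0.18. Now to lift blue.

```bash
cat > arm.py <<'E'
from fit import *
from scipy.spatial.transform import Rotation as Ro
np.set_printoptions(precision=4,suppress=True)
def ori(yaw,pos):
    best=None
    for k in(0,np.pi):
        c,s=np.cos(yaw+k),np.sin(yaw+k)
        q=Ro.from_matrix(np.array([[c,s,0],[s,-c,0],[0,0,-1]])).as_quat()
        j=kinematics.inverse_kinematics(pos,q)
        if j is not None and(best is None or abs(j[6])<best[0]): best=(abs(j[6]),q,j)
    print("ik",best[2]); return best[1]
def fz(n=10):
    a=[]
    for _ in range(n): a.append(sensors.get_obs()["ft_force"]);bot.wait(.03)
    return np.mean(a,0)
def pick(x,y,yaw):
    o=ori(yaw,[x,y,.15]); set_gripper(.45,30)
    bot.move_ptp([x,y,.16],o); bot.line_to([x,y,.070],v=.12); f0=fz(5)
    print("free",f0); set_gripper(0,30); s=sensors.get_obs(); print(s["gripper_width"]*94,s["grip_force"])
    bot.line_to([x,y,.125],v=.08); bot.wait(.4); f=fz(); s=sensors.get_obs()
    print("held",f,"diff",f-f0,"w",s["gripper_width"]*94,s["tcp_pos"],s["time"])
E
python3 - <<'E'
from arm import *
pick(.509,.2897,.39)
T=imaging.camera("top");S=imaging.camera("side")
save(dict(img=np.hstack([cv2.resize(p["img"],(390,292)) for p in(T,S)])),"lift1")
E
```

```text
ik [-0.9371  0.7057  0.6095  1.7877 -0.5333  0.8187 -1.2461]
free [ 0.2807  0.3403 -0.0685]
13.76634214782321 29.979072511196136
held [-0.1043 -0.1625 -2.3298] diff [-0.3851 -0.5028 -2.2612] w 14.310051507045399 [0.509  0.2896 0.125 ] 6.95
```

View pics/lift1.png

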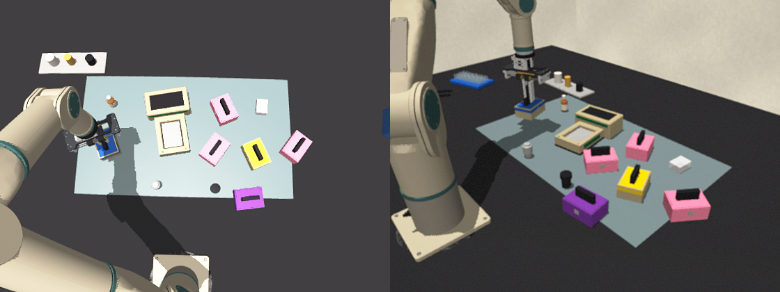

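Blue is held level and weighs about 0.23 kg, so it's the light one. I'll set it down and lift yellow.

```bash
python3 - <<'E'
from arm import *
bot.line_to([.509,.2897,.078],v=.08); bot.line_to([.509,.2897,.0702],v=.02); print(fz(4)); set_gripper(.45)
bot.line_to([.509,.2897,.16],v=.12)
pick(.4903,-.2789,.426)
bot.line_to([.4903,-.2789,.19],v=.1)
S=imaging.camera("side");T=imaging.camera("top");o=sensors.get_obs()
np.save("grip.npy",o["eef_rot"]); print(o["tcp_pos"],o["q"],o["time"])
print([r["point"] for r in models.place_of("mag_blue_center",T)], [atz(T,r["point"],.038) for r in models.place_of("mag_blue_center",T)[:1]])
save(dict(img=np.hstack([cv2.resize(p["img"],(390,292)) for p in(T,S)])),"lift2")
E
```

```text
[-0.1474  0.449  -2.2477]
ik [ 0.1313  0.6596  0.5322  1.8462 -0.467   0.7625 -0.2284]
free [0.5933 0.266  0.2347]
13.547348461568172 29.999400973320007
held [-0.154  -0.0581 -6.0459] diff [-0.7473 -0.3241 -6.2806] w 13.57031393618789 [ 0.4903 -0.2789  0.125 ] 15.45
[ 0.4898 -0.2784  0.1892] [ 0.0995  0.6123  0.5798  1.8113 -0.4327  0.8491 -0.2565] 16.35
[[157.0, 209.1]] [array([0.5098, 0.2903, 0.038 ])]
```

View pics/lift2.png

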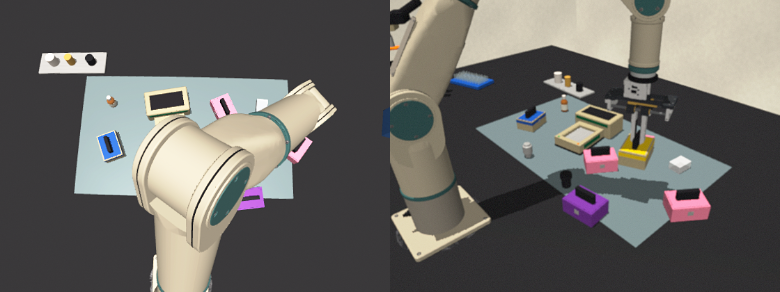

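Yellow weighs about 0.64 kg, so it's the full one, and blue is standing again where it was. I'll carry yellow over the bay and check its alignment from the side camera.

```bash
python3 - <<'E'
from arm import *
x,y,yw=.5613,.0496,.181
o=ori(yw,[x,y,.19]); bot.line_to([x,y,.19],o,v=.15); bot.line_to([x,y,.130],v=.08); bot.wait(.3)
s=sensors.get_obs();print(s["tcp_pos"],s["time"],fz(4)); np.save("o.npy",o)
S=imaging.camera("side");T=imaging.camera("top")
for p in (S,T):
    m=mask(p,"mag_yellow",[x,y,.09])
    if m is not None: print(fit([(p,m)],MAG,[x,y,yw],.06))
im=cv2.resize(S["img"],None,fx=4,fy=4,interpolation=cv2.INTER_CUBIC);im2=im.copy();draw(S,im2,MAG,[x,y,yw],.06,4);draw(S,im2,[box(-.0535,.0535,-.0395,.0395,.04,.0401)],[x,y,yw],0,4)
u=np.int32(proj(S,[x,y,.07])[0]*4)
save(dict(img=np.hstack([i[u[1]-250:u[1]+200,u[0]-195:u[0]+195] for i in(im,im2)])),"hover")
save(T,"hoverT")
E
```

```text
ik [-0.5667  0.6383  0.687   1.8135 -0.5142  0.8761 -1.0269]
[0.5615 0.0497 0.1303] 20.0417 [ 0.0089 -0.2647 -6.2011]
mag_yellow 2.3 0.61 [247.6, 154.9, 46.3, 42.7]
(array([0.5602, 0.0479, 0.1364]), np.float64(0.10903175008734012))
mag_yellow 1.2 0.58 [230.3, 166.7, 31.1, 41.8]
(array([0.5587, 0.0494, 0.1599]), np.float64(0.4538741362639436))
```

View pics/hover.png

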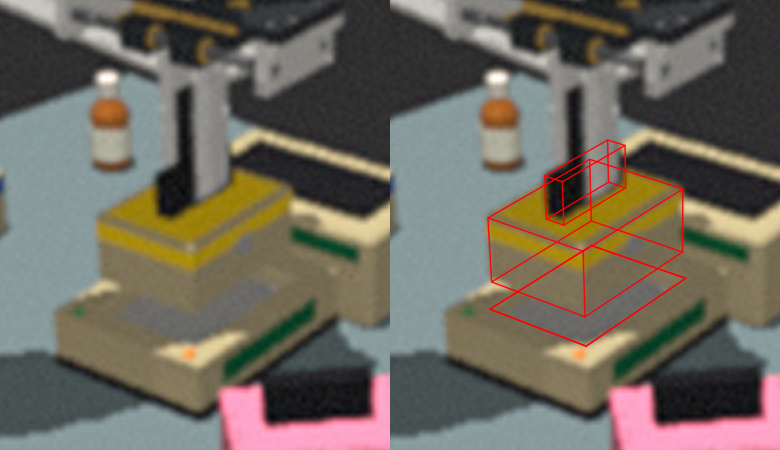

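The hovering magazine matches the predicted outline over the pocket to about 1 mm. I'll lower it, watching the force.

```bash
python3 - <<'E'
from arm import *
x,y=.5613,.0496
bot.line_to([x,y,.114],v=.06); L=[]
z=.114
while z>.0865:
    z-=.0015; bot.line_to([x,y,z],v=.03); f=fz(2); L.append((round(z,4),*np.round(f,1)))
    if f[2]>6 or np.hypot(*f[:2])>9: break
for l in L: print(*l)
s=sensors.get_obs();print(s["tcp_pos"],s["time"],s["moment"])
E
```

```text
0.1125 -0.5 -0.1 -6.0
0.111 0.2 -0.5 -6.5
0.1095 0.1 0.2 -5.3
0.108 -0.1 0.1 -5.2
0.1065 -0.8 -0.6 -6.5
0.105 0.4 0.2 -6.3
0.1035 0.1 -0.5 -5.8
0.102 0.4 0.1 -5.8
0.1005 -0.1 0.5 -5.9
0.099 0.2 -0.0 -4.5
0.0975 0.0 0.0 -1.4
0.096 -0.3 0.5 -0.7
0.0945 0.5 0.7 -1.6
0.093 0.4 0.3 -1.9
0.0915 1.2 0.8 -1.4
0.09 0.9 0.2 -1.4
0.0885 0.3 0.3 -0.8
0.087 -1.2 0.3 8.9
[0.5615 0.0496 0.088 ] 26.4917 [ 0.0387  0.479  -0.0151]
```

It went in without side force and reached the stop at TCP 0.088, as expected. Now release and look.

```bash
python3 - <<'E'
from arm import *
x,y,yw=.5613,.0496,.181
set_gripper(.45); bot.wait(.2); bot.line_to([x,y,.17],v=.1); bot.line_to([.42,.25,.25],v=.25); bot.movej([-1.255,.628,.038,1.517,-.027,.996,-.02])
S=imaging.camera("side");T=imaging.camera("top")
m=[(p,mask(p,"mag_yellow",[x,y,.05])) for p in(S,T)]
tiles=[]
for p in(T,S):
    im=cv2.resize(p["img"],None,fx=4,fy=4,interpolation=cv2.INTER_CUBIC);im2=im.copy();draw(p,im2,MAG,[x,y,yw],.018,4)
    u=np.int32(proj(p,[x,y,.05])[0]*4); tiles.append(np.vstack([i[u[1]-140:u[1]+140,u[0]-195:u[0]+195] for i in(im,im2)]))
for z in(.018,.022,.026,.030): print(z,fit([k for k in m if k[1] is not None],[box(-.052,.052,-.038,.038,.022 if z<.03 else .01,.046),MAG[1]],[x,y,yw],z))
print([ (r["conf"],atz(T,r["point"],.038)) for r in models.place_of("mag_blue_center",T)[:1]],sensors.get_obs()["time"])
save(dict(img=np.hstack(tiles)),"home")
E
```

```text
mag_yellow 3.6 0.56 [247.0, 167.7, 44.3, 35.0]
mag_yellow 2.6 0.67 [232.5, 170.8, 30.6, 37.5]
0.018 (array([0.5605, 0.0487, 0.1708]), np.float64(0.06667686522395155))
0.022 (array([0.5582, 0.0457, 0.2035]), np.float64(0.09926147361037907))
0.026 (array([0.5577, 0.0451, 0.2162]), np.float64(0.1479121458235288))
0.03 (array([0.5583, 0.0466, 0.175 ]), np.float64(0.13740517933431945))
[(0.69, array([0.4988, 0.2866, 0.038 ]))] 31.2167
```

View pics/home.png

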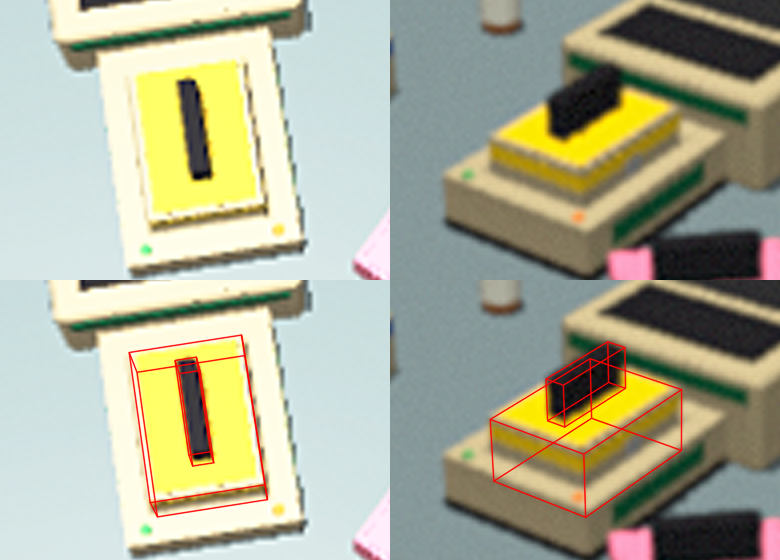

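By the fit it's seated with the underside at about 0.018. I'll confirm the height with a gentle touch from above using closed fingers; home means contact at TCP 0.113.

```bash
python3 - <<'E'
from arm import *
x,y=.5613,.0496
o=np.load("o.npy"); bot.move_ptp([.45,.2,.25],o); set_gripper(0); bot.line_to([x,y,.17],v=.2); bot.line_to([x,y,.120],v=.08)
bot.wait(.2); f0=fz(8)[2]; z=.120; L=[]
while z>.1105:
    z-=.0007; bot.line_to([x,y,z],v=.02); f=fz(3)[2]-f0; L.append((round(z,4),round(sensors.get_obs()["tcp_pos"][2],4),round(f,1)))
    if f>6: break
print(L)
bot.line_to([x,y,.17],v=.06); bot.line_to([.42,.25,.25],v=.25); bot.movej([-1.255,.628,.038,1.517,-.027,.996,-.02])
T=imaging.camera("top");S=imaging.camera("side");save(dict(img=np.hstack([cv2.resize(p["img"],(390,292)) for p in(T,S)])),"end")
bm=[(p,mask(p,"mag_blue",[.509,.29,.03])) for p in(S,T)]
print(fit([k for k in bm if k[1] is not None],MAG,[.509,.29,.4]),sensors.get_obs()["time"])
E
```

```text
[(0.1193, np.float64(0.1193), np.float64(0.6)), (0.1186, np.float64(0.1186), np.float64(-0.3)), (0.1179, np.float64(0.1179), np.float64(0.2)), (0.1172, np.float64(0.1172), np.float64(0.2)), (0.1165, np.float64(0.1165), np.float64(0.0)), (0.1158, np.float64(0.1158), np.float64(0.2)), (0.1151, np.float64(0.1151), np.float64(0.2)), (0.1144, np.float64(0.1144), np.float64(0.2)), (0.1137, np.float64(0.1137), np.float64(0.3)), (0.113, np.float64(0.1133), np.float64(4.0)), (0.1123, np.float64(0.1132), np.float64(9.7))]
no mag_blue
mag_blue 2.9 0.93 [142.9, 186.9, 35.7, 47.6]
(array([0.5099, 0.288 , 0.3877]), np.float64(0.06562259888389232)) 43.8833
```

View pics/end.png

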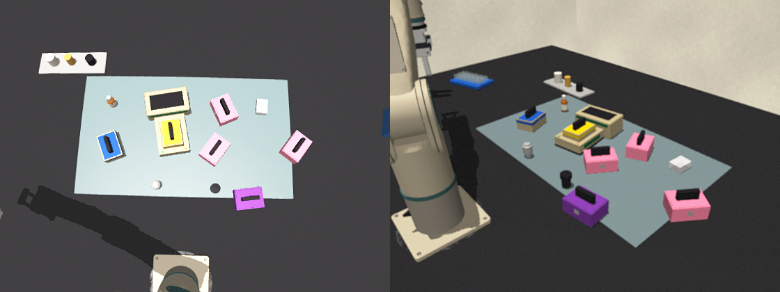

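The touch met a hard stop at 0.1132, so yellow is home. Blue stands upright on the bench and nothing else has moved, so I'm handing in.

```bash
python3 -c "
from workcell import bot
print(bot.hand_in())"
```

```text
the job is handed in; nothing more can be done
None
```

I handed the job in at about 44 s: the yellow magazine weighed about 0.64 kg, so it is the full one and is pressed home in the bay, while the blue one (about 0.23 kg) stands upright on the bench; no verdict came back.

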